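# Inspect a carburettor jet under the loupe

## Task

Take the loose blue lid off the tub on the inspection stand by its yellow tab: first tip it up so that it hinges on its far edge, then lift it off and lay it flat, tab up, on the bench beside the stand. Then pick up the loupe by its handle and hold it level and still in the air, its lens centred over the brass jet in the tub and at the height of the white line on the red collar; finish while holding it there, not put down or resting on anything. Leave the red collar, the float bowl, the screwdriver, the plastic float and the spark plug where they are.

Things in the scene. Friction and masses are not known exactly. Their poses are not given: they have to be found in the camera images.
- stand: Fixed stand: plate 164x100x8 mm (x -55 to 109 mm, y +-50) with an open grey tub and a steel post. Origin on the bench under the tub's centre; x points from tub to post, z up. Tub: outer radius 40, wall 4, rim 53 mm above the bench. Post: 10 mm thick, 82 mm from the tub's axis, top 164 mm above the bench; keep gripper and loupe off it.
- jet_top (a point): Top of the brass jet (9 mm thick, 24 mm tall, fixed upright in the tub's centre), 42 mm above the bench.
- tub_rim (a point): Centre of the tub's mouth, at the height of its rim, 53 mm above the bench.
- focus_mark (a point): Focus mark: centre of the white line round the red collar (22 mm across, 12 mm tall) on the post; its height, different each time, 100 to 140 mm above the bench, is the height at which the middle of the lens belongs. The collar slides on the post if pushed hard.
- tub_lid: Loose blue lid, 40 to 85 g: disc of radius 43, 4 mm thick, on a plug of radius 33.5, 5 mm deep, that sits in the tub's mouth with 2 mm play. Origin: centre of the plug's underside (48 mm above the bench on the tub, at bench height when laid flat there); z up; a yellow tab stands on its edge at -x.
- lid_tab (a point): Middle of the yellow tab, an upright plate 26 mm along the lid's x, 10 mm thick along the lid's y (grip it across y), rising 24 mm above the disc's top; this point is 39 mm from the lid's axis towards -x, 21 mm above the lid's origin and 12 mm above the disc's top.
- lid_far (a point): Point on the underside of the lid's disc opposite the tab, 40 mm from the axis towards +x, 5 mm above the lid's origin: it lies on the tub's rim and is where the lid hinges when the tab is tipped up. Tilting the lid 0.15 to 0.4 rad with this edge still on the rim is a proper tip.
- loupe: Loupe, 50 to 100 g, lying flat: black lens ring of radius 31, 10 mm tall, clear lens, brass neck, dark wooden handle along -x. Origin: ring's centre, underside; z up. Handle: 45 to 129 mm from the origin, 16 mm wide (y), 20 mm tall from the bench up; grip it across y from above. It balances about 60 to 65 mm from the origin.
- loupe_lens (a point): Middle of the lens, 5 mm above the loupe's origin.
- loupe_grip (a point): Good place to grip the handle: its middle line, 75 mm from the lens towards -x, 10 mm above the loupe's underside.
- float_bowl: Die-cast float bowl, 63 x 74 x 46 mm, mouth down, loose; origin at its underside. Leave alone.
- screwdriver: Stubby red screwdriver, 130 mm long along its y, 26 mm thick, loose; origin at its underside. Leave alone.
- needle_float: Black plastic twin float, 30 x 38 x 16 mm, loose; origin at its underside. Leave alone.
- spark_plug: White spark plug, 68 mm long along its y, 18 mm thick, loose; origin at its underside. Leave alone.
Things that resemble listed ones, but are neither listed nor needed, are in the scene too. Leave any pink look-alike of the loupe alone.

How it is judged:
On the way, in this order (a step that is already met when the one before it is completed fails the run):
1. The lid is tipped up by at least 0.15 rad while its far edge still lies on the tub's rim (within 10 mm) (angle between tub_lid's own z axis and vertical above 0.15 rad and z of lid_far in the frame of tub_rim between -0.01 and 0.01 m and horizontal distance between lid_far and tub_rim below 0.052 m), for 0.1 s.
2. The lid lies flat, tab up and released, on the bench (height (world z) of tub_lid below 0.006 m and angle between tub_lid's own z axis and vertical below 0.1 rad and linear speed of tub_lid below 0.02 m/s and contact force between the fingers and tub_lid below 0.05 N), for 0.2 s.
At the end, for the whole second after the job is handed in: The lid lies flat, tab up, released and at rest on the bench, and the fingers hold the loupe still and clear of the stand: lens within 10 mm of the jet's axis, its height within 8 mm of the white line, tilted less than 0.12 rad (7 degrees) (all of step 2 and horizontal distance between loupe_lens and jet_top below 0.01 m and z of loupe_lens in the frame of focus_mark between -0.008 and 0.008 m and angle between loupe's own z axis and vertical below 0.12 rad and linear speed of loupe below 0.02 m/s and contact force between the fingers and loupe above 0.5 N and contact force between loupe and stand below 0.05 N); the arm keeps its last pose, push and grip.
It fails at once if The float bowl is pushed more than 20 mm (distance of float_bowl from where it was at the start of the episode above 0.02 m).
It fails at once if The screwdriver is pushed more than 20 mm (distance of screwdriver from where it was at the start of the episode above 0.02 m).
It fails at once if The plastic float is pushed more than 20 mm (distance of needle_float from where it was at the start of the episode above 0.02 m).
It fails at once if The spark plug is pushed more than 20 mm (distance of spark_plug from where it was at the start of the episode above 0.02 m).
It fails at once if The red collar is shifted more than 4 mm (distance of focus_mark from where it was at the start of the episode above 0.004 m).
It also fails if it takes over 61 s, if anything falls off the work surface, if the arm or the gripper's body presses on something with over 40 N, if the wrist force passes 120 N, or if a joint passes its speed limit or range.

## Robot

A 6-joint arm with a two-finger parallel gripper is mounted at the origin on a cart in front of the work surface, level with it; the furniture and walls round the work are solid. World frame = base frame: x ahead of the robot, y to its left, z up, the work surface at z = 0. Lengths are in m, angles in rad, forces in N, time in s.
With the tool pointing down it reaches from about 0.375 to 0.9 m from the base axis. Payload 3.1 kg.
Tool frame: the origin (TCP) lies between the finger pads; the fingertips stand 8 mm ahead of it and the grasp point (between the pads) lies 11 mm behind it; z points along the fingers, y is the line along which they close (so a half turn about z gives the same grasp; the last joint's range is limited). The gripper opens to 87 mm and grips with 3 to 60 N. Pads are 19 mm wide; open, the fingers measure 117 mm over their backs; the gripper's body (75 mm by 190 mm) begins 51 mm behind the grasp point.
Start: joints at [0.922, 0.527, 1.433, -0, 1.181, -0.178], TCP at [0.283, 0.557, 0.204] pointing down, gripper open.
Joint ranges: [-3.08, 3.08], [-0.75, 2.2], [0.22, 2.44], [-1.43, 4.57], [0, 2.65], [-2.85, 2.85]. Speed limits (rad/s): [2.79, 2.79, 3.14, 3.14, 3.14, 3.14].

## Interface

Orientations are given as a unit quaternion [x, y, z, w].
In Python, from rig import robot, vision, job gives the robot as it stands.
- The arm moves only by the shell command python3 -m handwheel 'ROWS' [OPENING] [FORCE]. ROWS is JSON, a list of rows, each a list of 4 numbers: the shift along the tool's x, y, z as a fraction of full scale, then the turn about the tool's z as a fraction of full scale. A call has 1 to 20 rows; each row is the pose to reach, as a shift and turn from the pose commanded when the call began, along the tool's axes at that moment, turning the shorter way round; what a row does not reach only later rows make up. Full scale, the value 1, is 300 mm for a shift and 2 pi rad for a turn. A row lasts 1/12 s, in which the tool goes at most 41.7 mm and 7.16 degrees, less where a joint would pass 70% of its speed; a pose out of reach is approached as far as the arm can. A call with a number of a shift or a turn outside -1 to 1 is refused whole. A call with a gripper value outside its range is refused whole. OPENING is the opening in per cent of the stroke, from 0 (shut) to 100 (fully open), set as the call begins (- or left out, the last holds). The fingers move at their own pace and stop on an object; FORCE is the grip in N (left out, the last holds). Time passes only in rows, so rows that repeat a pose let the fingers close. It gives the time, the measured TCP pose, the force, the opening and the grip force at its end, in the units of the state.
- robot.get_obs(): the state, without advancing time (a new reading comes with each control period).
- vision.camera(name): name is "side" or "top" or "wrist"; returns a dict with "frame" (400x640x3 uint8, red, green, blue), "K" (3x3 intrinsics, pixels), "cam_to_world" (4x4, takes a point from camera to world coordinates); the wrist camera has in their place "hand_eye" (4x4, takes a point from camera to tool coordinates, whose origin is the TCP and whose axes are the flange's). Camera axes: x right, y down, z forward; pixel columns grow to the right and rows downward; lengths in m; the calibration is good to about 2 mm. A picture is of the moment at which its call begins: read the wrist's pose just before it. There is no depth.
- job.hand_in(): hands the job in; it is judged then, once.
Trained networks look in the newest picture that a camera, given by its name, has taken for a name from the list of things; names that differ only in an ending like _2 or _b are one class to them, and where a whole thing is asked for, a point or a joint stands for the part that bears it (a point fixed in the world has none). Each returns a list of dicts, best first, with "conf" (0 to 1); they miss things now and then, are a little off and sometimes report something else, mostly with a low value. They report only what shows in the picture. A call takes as long as a camera call. They do not tell look-alikes from the thing itself.
- vision.look_for(camera, label): "point" ([row, column] in pixels, amid what is visible of it).
- vision.outline_of(camera, label): "mask" (400x640 bool, what is visible of it) and "point" ([row, column] in pixels, amid what is visible of it).
The state is a dict: "time": time; "q": joint angles; "joint_velocities": joint speeds; "joint_torque": joint torques, N m; "position": TCP position; "tool_rot": TCP orientation; "ft_force": force on the tool from outside, world axes, zero at the start; "moment": the same for the moment, N m; "grip_width": finger opening in m; "grip_force": force on a finger pad.
Only numpy, scipy, OpenCV 4.12 (cv2) and the standard library are available. Lean on these libraries where they do the work, as an engineer would, in place of code of your own. Each camera call takes 0.05 s, during which the arm holds its last target. There are 200 camera calls.

## Working session

There is one attempt and no reset: what is moved stays moved. The work goes in short steps, Python scripts to look and compute and a shell command to move; the robot and the scene stay as the last step left them, time stands still between calls to the robot, and variables do not carry over. Pictures are saved under pics/ and viewed, at most 10 in all, crops included, and the job is handed in when it is done.

```bash
ls; mkdir -p pics
python3 - <<'E'
from rig import robot, vision, job
import cv2,numpy as np
for c in ["top","side"]:
    r=vision.camera(c)
    cv2.imwrite(f"pics/{c}0.png",r["frame"][:,:,::-1])
    print(c,np.round(r["K"],1).tolist(),np.round(r["cam_to_world"],3).tolist())
    for n in ["stand","tub_lid","lid_tab","loupe","loupe_lens","loupe_grip","focus_mark","tub_rim","float_bowl","screwdriver","needle_float","spark_plug"]:
        print(n,[(np.round(d["point"]).astype(int).tolist(),round(d["conf"],2)) for d in vision.look_for(c,n)])
o=robot.get_obs();print(o["time"],o["position"],o["tool_rot"])
E
```

```text
pics
top [[432.3, 0.0, 323.4], [0.0, 432.3, 196.6], [0.0, 0.0, 1.0]] [[-0.015, -0.994, 0.108, 0.436], [-1.0, 0.015, -0.003, -0.022], [0.001, -0.108, -0.994, 1.353], [0.0, 0.0, 0.0, 1.0]]
stand [([191, 301], 0.58), ([207, 300], 0.58)]
tub_lid [([207, 304], 0.97)]
lid_tab [([211, 299], 0.55)]
loupe [([216, 244], 0.78), ([213, 302], 0.74), ([197, 201], 0.61)]
loupe_lens [([212, 244], 0.68), ([197, 196], 0.63)]
loupe_grip [([195, 196], 0.92), ([213, 244], 0.79)]
focus_mark []
tub_rim [([190, 304], 0.85), ([207, 299], 0.7)]
float_bowl [([176, 379], 0.8)]
screwdriver [([245, 426], 0.6), ([204, 302], 0.46)]
needle_float []
spark_plug [([190, 434], 0.6)]
side [[495.5, 0.0, 320.7], [0.0, 495.5, 197.6], [0.0, 0.0, 1.0]] [[0.879, -0.156, 0.45, -0.024], [-0.476, -0.33, 0.815, -1.037], [0.022, -0.931, -0.364, 0.553], [0.0, 0.0, 0.0, 1.0]]
stand [([218, 323], 0.89)]
tub_lid [([205, 309], 0.79)]
lid_tab [([202, 309], 0.73)]
loupe [([182, 269], 0.72), ([204, 311], 0.68)]
loupe_lens [([182, 269], 0.63), ([198, 268], 0.62)]
loupe_grip [([182, 270], 0.81), ([199, 270], 0.62), ([204, 307], 0.61)]
focus_mark [([177, 337], 0.62)]
tub_rim [([216, 323], 0.94), ([180, 316], 0.39)]
float_bowl [([246, 403], 0.83)]
screwdriver [([299, 345], 0.96)]
needle_float [([181, 312], 0.63), ([246, 406], 0.22)]
spark_plug [([293, 432], 0.75)]
1.3 [0.28289026 0.55728505 0.20445127] [ 2.32750652e-01  9.72536443e-01  1.67542945e-06 -4.76588685e-06]
```

Run:
```python
import cv2
t=cv2.imread("pics/top0.png")[120:300,150:470]; s=cv2.imread("pics/side0.png")[110:330,210:490]
cv2.imwrite("pics/a.png",cv2.resize(t,(800,450),interpolation=cv2.INTER_CUBIC))
cv2.imwrite("pics/b.png",cv2.resize(s,(756,594),interpolation=cv2.INTER_CUBIC))
```

```text
(no output)
```

View pics/a.png

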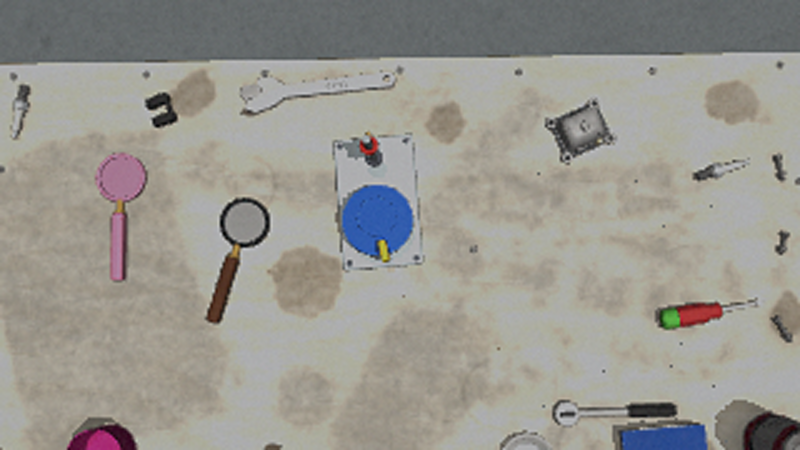

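View pics/b.png

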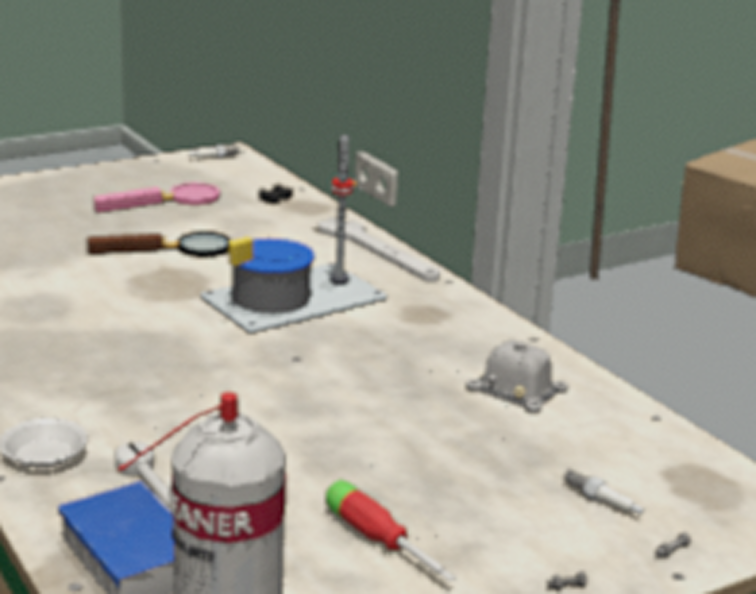

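The top crop shows the real black-ringed, wooden-handled loupe at about (row 209, col 248). The lookalikes are the pink loupe at (191, 198) and, outside the bench objects, a ratchet at (284, 395). The blue lid is at (208, 301) with its yellow tab at (220, 304), and the blue box at (295, 416) is not the lid. The side crop shows the red collar at about (178, 337).

```bash
cat > h.py <<'E'
import cv2,numpy as np
from rig import robot,vision,job
from scipy.spatial.transform import Rotation as R
def snap(c):
    o=robot.get_obs(); r=vision.camera(c)
    if c=="wrist":
        T=np.eye(4);T[:3,:3]=R.from_quat(o["tool_rot"]).as_matrix();T[:3,3]=o["position"]
        r["T"]=T@r["hand_eye"]
    else: r["T"]=np.array(r["cam_to_world"])
    return r
def ray(r,row,col):
    d=r["T"][:3,:3]@np.linalg.solve(r["K"],[col,row,1.]); return r["T"][:3,3],d
def at_z(r,row,col,z):
    o,d=ray(r,row,col); return (o+d*(z-o[2])/d[2])
def proj(r,p):
    c=np.linalg.inv(r["T"])@np.append(p,1); u=r["K"]@(c[:3]/c[2]); return u[1],u[0]
def pix(mask,near=None,rad=1e9):
    v,u=np.nonzero(mask)
    if near is not None:
        k=np.hypot(v-near[0],u-near[1])<rad; v,u=v[k],u[k]
    return v,u
def cen(r,mask,z,near,rad):
    v,u=pix(mask,near,rad); return at_z(r,v.mean(),u.mean(),z),len(v)
def hsv(r): return cv2.cvtColor(r["frame"],cv2.COLOR_RGB2HSV)
E
python3 - <<'E'
from h import *
np.set_printoptions(precision=4,suppress=True)
r=snap("top");H=hsv(r);h,s,v=H[...,0],H[...,1],H[...,2]
blue=(h>100)&(h<125)&(s>130)
yel=(h>20)&(h<32)&(s>150)
red=((h<6)|(h>174))&(s>140)
print("lid",cen(r,blue,.057,(208,301),30))
print("tab",cen(r,yel,.075,(220,304),12))
print("red",cen(r,red,.12,(180,298),14))
# loupe
dark=(v<60)
print("ring",cen(r,dark,.008,(209,248),13))
wood=(s>100)&(v<130)
print("handle",cen(r,wood,.02,(234,239),18))
for n in ["loupe","stand","tub_lid"]:
    for d in vision.outline_of("top",n):
        m=d["mask"];vv,uu=pix(m);print(n,d["conf"],d["point"],len(vv),vv.min(),vv.max(),uu.min(),uu.max())
        if n=="stand":
            rc=cv2.minAreaRect(np.c_[uu,vv].astype(np.float32));print(rc,[at_z(r,b,a,.008)[:2] for a,b in cv2.boxPoints(rc)])
r=snap("side");H=hsv(r);h,s,v=H[...,0],H[...,1],H[...,2]
red=((h<6)|(h>174))&(s>120)
vv,uu=pix(red,(178,337),12);print("side red",vv.mean(),uu.mean(),len(vv),vv.min(),vv.max(),ray(r,vv.mean(),uu.mean()))
E
```

```text
lid (array([0.5459, 0.0449, 0.057 ]), 600)
tab (array([0.5066, 0.0363, 0.075 ]), 25)
red (array([0.6236, 0.0496, 0.12  ]), 23)
ring (array([0.5483, 0.2121, 0.008 ]), 78)
handle (array([0.4672, 0.2372, 0.02  ]), 135)
loupe 0.73 [196.4, 200.5] 519 181 231 189 208
loupe 0.56 [213.4, 244.7] 514 199 248 233 257
loupe 0.53 [190.7, 303.5] 1105 174 228 283 318
stand 0.74 [189.8, 299.0] 905 175 227 283 318
((301.4634094238281, 200.17076110839844), (51.68196105957031, 32.46687316894531), 83.6598129272461) [array([0.6487, 0.1028]), array([0.6586, 0.0012]), array([ 0.4968, -0.0144]), array([0.4872, 0.0859])]
stand 0.34 [243.5, 424.0] 181 242 251 413 439
((426.01995849609375, 245.63998413085938), (8.34386157989502, 26.162952423095703), 81.8698959350586) [array([ 0.4328, -0.2981]), array([ 0.443 , -0.3787]), array([ 0.4175, -0.3813]), array([ 0.4074, -0.3008])]
tub_lid 0.64 [204.4, 302.8] 601 194 222 287 314
side red 177.54545454545453 336.22727272727275 22 176 179 (array([-0.0236, -1.0371,  0.5529]), array([ 0.4841,  0.8138, -0.3257]))
```

```bash
cat >> h.py <<'E'
def go(p,yaw=None,f=None):
    """row (fractions) to bring TCP to world p with tool y at world angle yaw (mod pi)"""
    o=robot.get_obs(); M=R.from_quat(o["tool_rot"]).as_matrix()
    d=M.T@(np.array(p)-o["position"])/.3
    a=0
    if yaw is not None:
        cur=np.arctan2(M[1,1],M[0,1]); w=(yaw-cur+np.pi/2)%np.pi-np.pi/2; a=-w/(2*np.pi)
    print("row",np.round(np.append(d,a),4).tolist(),"q6",round(o["q"][5],2),"pos",np.round(o["position"],4),"t",round(o["time"],2))
E
python3 - <<'E'
from h import *
r=snap("wrist");print(np.round(r["hand_eye"],3).tolist(),r["K"].tolist())
go((.45,.5,.25),np.pi/2+.215);go((.48,.04,.24),np.pi/2+.215)
E
```

```text
[[-0.0, -0.954, -0.3, 0.083], [1.0, -0.0, 0.001, -0.001], [-0.001, -0.3, 0.954, -0.18], [0.0, 0.0, 0.0, 1.0]] [[284.9174297954113, 0.0, 314.66679261115803], [0.0, 284.9174297954113, 198.037415835022], [0.0, 0.0, 1.0]]
row [-0.5831, 0.082, -0.1518, -0.109] q6 -0.18 pos [0.2829 0.5573 0.2045] t 1.6
row [-1.3665, -1.24, -0.1185, -0.109] q6 -0.18 pos [0.2829 0.5573 0.2045] t 1.6
```

```bash
python3 -m handwheel '[[-0.58,0.08,-0.15,-0.109],[-0.58,0.08,-0.15,-0.109],[-0.58,0.08,-0.15,-0.109],[-0.58,0.08,-0.15,-0.109],[-0.58,0.08,-0.15,-0.109],[-0.58,0.08,-0.15,-0.109],[-0.58,0.08,-0.15,-0.109]]' 100
python3 - <<'E'
from h import *
go((.46,.22,.24),np.pi/2+.215);go((.46,.04,.24),np.pi/2+.215)
E
```

```text
time: 2.18
position: [0.4507, 0.4991, 0.2496]
tool_rot: [-0.106, 0.994, 0.0, 0.0]
ft_force: [-0.2, 0.7, -0.3]
grip_width: 0.0871
grip_force: 0.0
row [0.1667, -0.9159, 0.0316, -0.0003] q6 -1.11 pos [0.4507 0.4991 0.2496] t 2.18
row [0.2937, -1.5023, 0.0313, -0.0003] q6 -1.11 pos [0.4507 0.4991 0.2496] t 2.18
```

```bash
python3 -m handwheel '[[0.17,-0.92,0.03,0],[0.17,-0.92,0.03,0],[0.17,-0.92,0.03,0],[0.17,-0.92,0.03,0],[0.17,-0.92,0.03,0],[0.17,-0.92,0.03,0],[0.17,-0.92,0.03,0],[0.17,-0.92,0.03,0],[0.17,-0.92,0.03,0]]'
python3 - <<'E'
from h import *
r=snap("wrist");cv2.imwrite("pics/w1.png",r["frame"][:,:,::-1]);np.savez("w1.npz",**r)
for n in ["loupe","loupe_lens","loupe_grip","tub_lid","lid_tab","focus_mark"]:
    print(n,[(np.round(d["point"],1).tolist(),round(d["conf"],2),np.round(at_z(r,*d["point"],.01)[:2],3).tolist()) for d in vision.look_for("wrist",n)])
go((.46,.05,.24),np.pi/2+.215)
E
```

```text
time: 2.93
position: [0.4575, 0.2186, 0.2405]
tool_rot: [-0.105, 0.994, 0.0, -0.0]
ft_force: [0.4, 0.5, 1.0]
grip_width: 0.0871
grip_force: 0.0
loupe [([223.0, 405.1], 0.85, [0.513, 0.374]), ([213.6, 310.4], 0.6, [0.529, 0.227])]
loupe_lens [([209.4, 309.2], 0.72, [0.522, 0.224]), ([225.9, 400.0], 0.57, [0.519, 0.368])]
loupe_grip [([221.9, 401.9], 0.86, [0.512, 0.369]), ([210.3, 310.0], 0.77, [0.523, 0.225])]
tub_lid [([206.8, 177.8], 0.76, [0.56, 0.027])]
lid_tab [([209.3, 175.7], 0.88, [0.565, 0.024])]
focus_mark []
row [0.1151, -0.5567, 0.0012, 0.0003] q6 -1.56 pos [0.4578 0.2205 0.2404] t 3.28
```

View pics/w1.png

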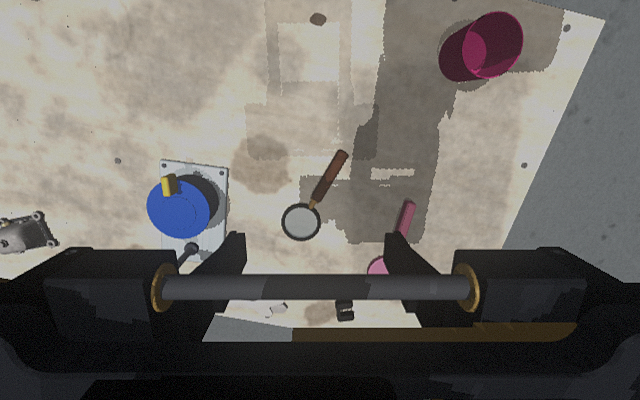

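The wrist view shows the black loupe, ring at (221, 301) and handle end at (155, 343). The pink one is at (215, 405), and the lid is at (207, 182) with its tab at (186, 169). Next I measure both here, then move in above the lid.

```bash
python3 - <<'E'
from h import *
np.set_printoptions(precision=4,suppress=True)
r=dict(np.load("w1.npz"));H=hsv(r);h,s,v=H[...,0],H[...,1],H[...,2]
pts=[]
# handle: brown saturated
m=((h<14)|(h>170))&(s>90)&(v<160)&(v>25); vv,uu=pix(m,(180,328),38); 
P=np.array([at_z(r,a,b,.015)[:2] for a,b in zip(vv,uu)]);c=P.mean(0);e=np.linalg.svd(P-c)[2][0];t=(P-c)@e
print("handle",c,len(P),e,t.min(),t.max(),"w",np.ptp((P-c)@[-e[1],e[0]]))
m=(v<70)&(s<90);vv,uu=pix(m,(221,301),23)
P=np.array([at_z(r,a,b,.008)[:2] for a,b in zip(vv,uu)]).astype(np.float32)
print("ring",cv2.minEnclosingCircle(P),P.mean(0))
blue=(h>100)&(h<125)&(s>130);vv,uu=pix(blue,(207,182),45)
P=np.array([at_z(r,a,b,.057)[:2] for a,b in zip(vv,uu)]).astype(np.float32);print("lid",cv2.minEnclosingCircle(P))
yel=(h>20)&(h<34)&(s>130);print("tab",cen(r,yel,.073,(186,169),20))
E
python3 -m handwheel '[[0.115,-0.55,0.1,0],[0.115,-0.55,0.1,0],[0.115,-0.55,0.1,0],[0.115,-0.55,0.1,0],[0.115,-0.55,0.1,0],[0.115,-0.55,0.1,0]]'
python3 - <<'E'
from h import *
np.set_printoptions(precision=4,suppress=True)
r=snap("wrist");cv2.imwrite("pics/w2.png",r["frame"][:,:,::-1]);np.savez("w2.npz",**r)
H=hsv(r);h,s,v=H[...,0],H[...,1],H[...,2]
blue=((h>100)&(h<125)&(s>130)).astype(np.uint8);n,l,st,_=cv2.connectedComponentsWithStats(blue);k=1+st[1:,4].argmax();vv,uu=pix(l==k)
P=np.array([at_z(r,a,b,.057)[:2] for a,b in zip(vv,uu)]).astype(np.float32);print("lid",cv2.minEnclosingCircle(P),vv.mean(),uu.mean())
yel=(h>20)&(h<34)&(s>130);vv,uu=pix(yel,(vv.mean(),uu.mean()),70);print(vv.mean(),uu.mean(),len(vv),vv.min(),vv.max(),uu.min(),uu.max())
E
```

```text
handle [0.4484 0.247 ] 313 [ 0.962 -0.273] -0.024693125315221106 0.054829708298599227 w 0.014541092290740323
ring ((0.5460109114646912, 0.21503493189811707), 0.03126966580748558) [0.5443 0.2152]
lid ((0.5428600311279297, 0.047887563705444336), 0.04244515299797058)
tab (array([0.5073, 0.0363, 0.073 ]), 124)
time: 3.78
position: [0.4596, 0.0493, 0.21]
tool_rot: [-0.105, 0.994, 0.0, -0.0]
ft_force: [0.3, 0.7, 0.8]
grip_width: 0.0871
grip_force: 0.0
lid ((0.5435426235198975, 0.04656730219721794), 0.04264482110738754) 242.57037297677692 299.3406052076003
220.8053097345133 297.98230088495575 113 212 230 295 302
```

View pics/w2.png

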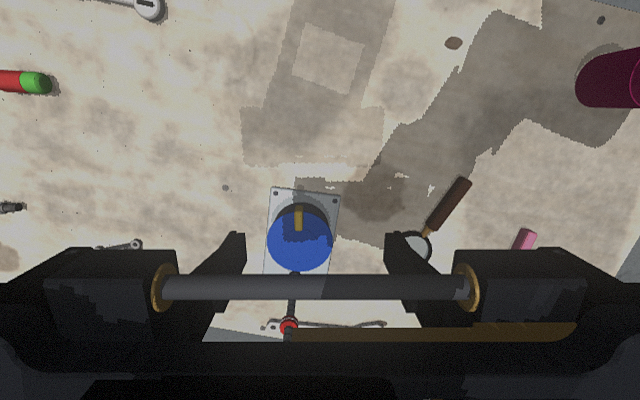

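The lid is centred at (243, 299) and the tab, partly in shadow, spans rows 203–231 near col 299. The red collar is at (327, 290).

Run:
```python
from h import *
np.set_printoptions(precision=4,suppress=True)
r=dict(np.load("w2.npz"));H=hsv(r);h,s,v=H[...,0],H[...,1],H[...,2]
m=(h>14)&(h<36)&(s>110)&(v>25)
sub=m[195:236,285:315];print("\n".join("".join(".#"[int(x)] for x in w) for w in sub))
# projected tab top corners for yaws
c=np.array([.5435,.0466])
for yaw in (.15,.215,.3):
    x=np.array([np.cos(yaw),np.sin(yaw)]);y=np.array([-x[1],x[0]])
    print(yaw,[np.round(proj(r,np.append(c-x*a+y*b,.081)),1).tolist() for a in(26,52) for b in(-5,5) for a,b in[(a/1e3,b/1e3)]],[np.round(proj(r,np.append(c-x*.026+y*b,.057)),1).tolist() for b in(-.005,.005)])
# bench-plane stand edges: print plate corner expectation
```

```text
..............................
..............................
..............................
..............................
..............................
..............................
..............................
..............................
..............................
..............................
..............................
..............................
..............................
..............................
..............................
..............................
..........######..............
..........########............
..........#######.............
..........########............
..........########............
..........########............
..........########............
..........########............
..........########............
..........########............
..........########............
..........########............
..........########............
..........########............
..........########............
..........########............
..........#######.............
..........#######.............
..........#######.............
..............##..............
..............................
..............................
..............................
..............................
..............................
0.15 [[231.3, 294.9], [251.4, 302.4], [210.6, 295.8], [251.4, 302.4]] [[223.4, 296.2], [223.9, 304.1]]
0.215 [[231.5, 293.5], [251.2, 302.4], [210.8, 292.9], [251.2, 302.4]] [[223.6, 294.8], [223.6, 302.7]]
0.3 [[231.9, 291.7], [250.9, 302.3], [211.3, 289.1], [250.9, 302.3]] [[224.0, 293.1], [223.4, 301.0]]
```

Run:
```python
from h import *
go((.505,.0395,.1),np.pi/2+.195);go((.505,.0395,.070),np.pi/2+.195)
```

```text
row [-0.14, -0.0688, 0.3677, 0.0028] q6 -1.92 pos [0.4597 0.0507 0.2103] t 3.83
row [-0.14, -0.0688, 0.4677, 0.0028] q6 -1.92 pos [0.4597 0.0507 0.2103] t 3.83
```

```bash
python3 -m handwheel '[[-0.14,-0.069,0.2,0.003],[-0.14,-0.069,0.367,0.003],[-0.14,-0.069,0.367,0.003],[-0.14,-0.069,0.367,0.003],[-0.14,-0.069,0.42,0.003],[-0.14,-0.069,0.467,0.003],[-0.14,-0.069,0.467,0.003],[-0.14,-0.069,0.467,0.003],[-0.14,-0.069,0.467,0.003]]' 45 4
python3 - <<'E'
from h import *
r=snap("wrist");a=cv2.resize(r["frame"][150:300,200:400],(600,450))
r=snap("side");b=cv2.resize(r["frame"][150:250,250:390],(630,450));
cv2.imwrite("pics/c.png",cv2.resize(np.hstack([a,b])[:,:,::-1],(800,293)))
go((.505,.0395,.070),np.pi/2+.195)
E
```

```text
time: 4.58
position: [0.5058, 0.0405, 0.0724]
tool_rot: [-0.099, 0.995, -0.0, 0.001]
ft_force: [0.4, 0.3, -1.2]
grip_width: 0.041
grip_force: 0.0
row [0.0034, -0.0011, 0.0075, 0.0003] q6 -1.91 pos [0.5059 0.04   0.0722] t 4.68
```

View pics/c.png

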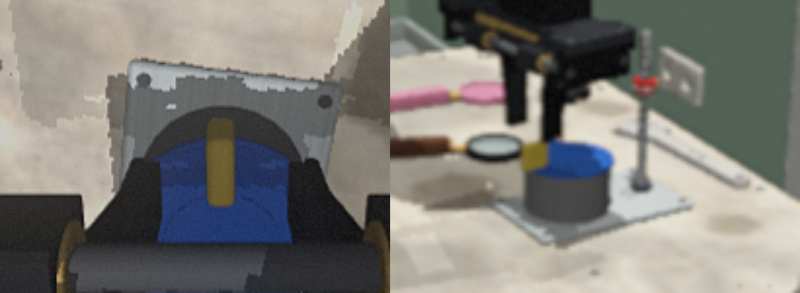

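Run:
```python
from h import *
r=snap("side");o=robot.get_obs();M=R.from_quat(o["tool_rot"]).as_matrix()
for s in(-1,1): 
    for y in (.0205,.035): print(s,y,np.round(proj(r,o["position"]+M@[0,s*y,.008]),1))
print("tab",np.round(proj(r,np.array([.5052,.0395,.081])),1),np.round(proj(r,np.array([.5052,.0395,.057])),1))
print(o["grip_width"])
cv2.imwrite("pics/d.png",cv2.resize(r["frame"][150:230,270:350,::-1],(600,600),interpolation=cv2.INTER_NEAREST))
```

```text
-1 0.0205 [206.7 303.5]
-1 0.035 [208.5 307. ]
1 0.0205 [202. 294.]
1 0.035 [200.4 290.7]
tab [198.4 298.6] [206.9 298.5]
0.03964527202657568
```

View pics/d.png

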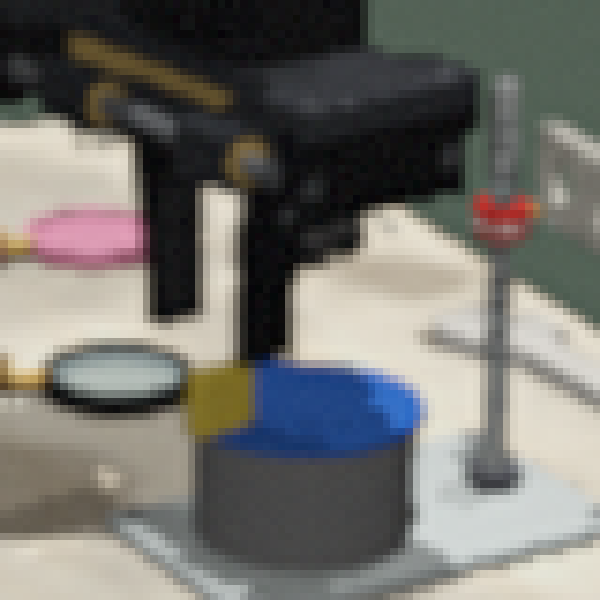

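Run:
```python
from h import *
r=snap("wrist");H=hsv(r);h,s,v=H[...,0],H[...,1],H[...,2]
m=(h>14)&(h<36)&(s>110)&(v>25);vv,uu=pix(m,(235,313),35);print("tab px",vv.min(),vv.max(),uu.min(),uu.max(),len(vv))
c=np.array([.5435,.0466]);x=np.array([np.cos(.195),np.sin(.195)]);y=np.array([-x[1],x[0]])
for z in(.081,.057):
  for a in(.026,.052): print(z,a,[np.round(proj(r,np.append(c-x*a+y*b,z)),1).tolist() for b in(-.005,.005)])
T=r["hand_eye"];i=np.linalg.inv(T)
for z in(-.03,-.012,.008):
  for xx in(-.0095,.0095):
    for yy in(-.02,.02):
      p=i@[xx,yy,z,1];u=r["K"]@(p[:3]/p[2]);print(z,xx,yy,np.round(u[[1,0]],1))
cv2.imwrite("pics/e.png",cv2.resize(cv2.convertScaleAbs(r["frame"][180:320,200:430,::-1],alpha=2.5,beta=20),(690,420)))
```

```text
tab px 211 255 307 320 561
0.081 0.026 [[257.1, 307.1], [257.1, 322.0]]
0.081 0.052 [[221.3, 306.9], [221.3, 322.4]]
0.057 0.026 [[241.1, 307.9], [241.1, 321.2]]
0.057 0.052 [[208.7, 307.7], [208.7, 321.5]]
-0.03 -0.0095 -0.02 [270.5 282.5]
-0.03 -0.0095 0.02 [270.4 349.1]
-0.03 0.0095 -0.02 [241.8 281.3]
-0.03 0.0095 0.02 [241.7 350.3]
-0.012 -0.0095 -0.02 [255.7 285.3]
-0.012 -0.0095 0.02 [255.6 345.9]
-0.012 0.0095 -0.02 [229.2 284.4]
-0.012 0.0095 0.02 [229.1 346.9]
0.008 -0.0095 -0.02 [242.1 288. ]
0.008 -0.0095 0.02 [242. 343.]
0.008 0.0095 -0.02 [217.7 287.2]
0.008 0.0095 0.02 [217.6 343.8]
```

View pics/e.png

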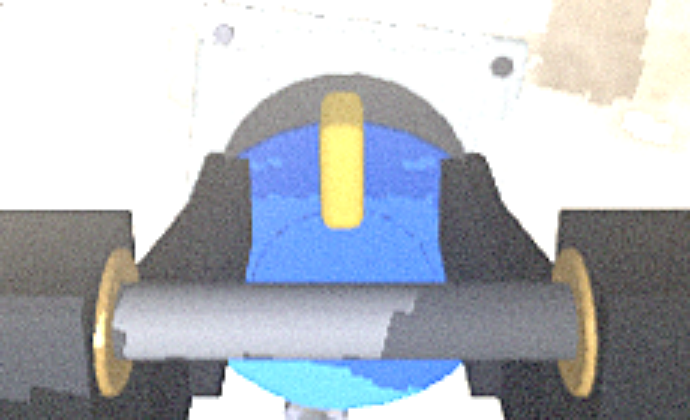

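The visible fingertips look about 20 mm shorter than stated. Closing the gripper here is a harmless test: the width will show whether the tab is between the pads.

```bash
python3 -m handwheel '[[0,0,0,0],[0,0,0,0],[0,0,0,0],[0,0,0,0],[0,0,0,0],[0,0,0,0],[0,0,0,0],[0,0,0,0]]' 0 4
python3 - <<'E'
from h import *
r=snap("wrist");m=r["frame"];h=hsv(r)
cv2.imwrite("pics/f.png",cv2.resize(cv2.convertScaleAbs(m[180:320,200:430,::-1],alpha=2.5,beta=20),(690,420)))
go((.505,.0395,.070),np.pi/2+.195)
E
```

```text
time: 5.45
position: [0.5049, 0.0395, 0.0703]
tool_rot: [-0.098, 0.995, 0.0, -0.0]
ft_force: [0.5, -0.4, -0.4]
grip_width: 0.0011
grip_force: 0.0
row [-0.0003, -0.0003, 0.0009, 0.0002] q6 -1.91 pos [0.5049 0.0396 0.0703] t 5.5
```

Run:
```python
import cv2,numpy as np
f=cv2.imread("pics/f.png");g=f[1::3,1::3].max(2);
for c in (80,90,100,105,110,113,116,120,125,130,140,150): print(c+200,"".join("%4d"%x for x in g[30:80:2,c]))
```

```text
280  255 255 255 255 255 255 158 128 142 148 140 150 222 235 225 232 232 238 232 210  95  98  95  98 100
290  255 255 132 140 165 145 135 148 132 192 232 235 232 228 222 220 232 232 222 225  98 100  88  90  88
300  145 148 140 158 138 135 142 165 235 225 212 105  82  90  62  88  72  98 105  88  82  92  72  70  75
305  145 152 152 138 148 142 158 238 240 245 235  88  90  98  90  92  88  65 108  80  82  85  82  82  78
310  142 150 208 192 198 202 208 240 255 255 255 230  90  98  82  92  88  80  95  90  88  68  92  72  75
313  148 165 205 200 198 202 200 240 255 255 255 225 108  92  95 100 108  98  95  92  85  65  60  50  38
316  138 165 212 208 195 202 200 232 255 255 255 248 160 162 150 155 142 160 150 155 155 130 122 122 102
320  155 145 145 188 210 198 192 198 228 245 255 215  72 102  80  85  98  88  85  70  75  85  88  88  68
325  155 138 138 138 148 145 145 215 228 225 200  88  92  85  80  62  92  72  72  62  80  80  78  68  88
330  142 148 150 142 128 132 140 148 230 225 248 118  85  72  90  88  80  85  78  72  88  88  75  80  60
340  255 255 135 132 142 132 145 138 122 162 235 230 225 228 220 225 228 220 232 212  78 112  85  78  62
350  255 255 255 252 255 255 255 152 128 132 140 130 162 228 230 225 228 215 222 218  65 105  92  92  72
```

Confirmed: the tips really end about 15 mm behind the reported TCP, in both the wrist and side views and in the closing test. I'll use tip z = TCP z + 15.5 mm, open again and go lower.

```bash
python3 -m handwheel '[[0,0,0,0],[0,0,0,0],[0,0,0,0],[0,0,0,0],[0,0,0.03,0],[0,0,0.05,0],[0,0,0.07,0],[0,0,0.07,0],[0,0,0.07,0]]' 45 4;  python3 -m handwheel '[[0,0,0,0],[0,0,0,0],[0,0,0,0],[0,0,0,0],[0,0,0,0],[0,0,0,0],[0,0,0,0]]' 0 4
```

```text
time: 6.25
position: [0.5043, 0.0396, 0.0486]
tool_rot: [-0.098, 0.995, 0.0, -0.001]
ft_force: [0.3, 0.3, 1.2]
grip_width: 0.0386
grip_force: 0.0
time: 6.83
position: [0.5051, 0.0396, 0.0495]
tool_rot: [-0.098, 0.995, -0.0, 0.0]
ft_force: [-0.1, 0.1, 0.8]
grip_width: 0.0097
grip_force: 4.0
```

```bash
python3 -m handwheel '[[-0.004,0,-0.013,0],[-0.008,0,-0.026,0],[-0.013,0,-0.038,0],[-0.019,0,-0.051,0],[-0.024,0,-0.06,0],[-0.024,0,-0.06,0],[-0.024,0,-0.06,0],[-0.024,0,-0.06,0],[-0.024,0,-0.06,0]]' 0 4
python3 - <<'E'
from h import *
r=snap("side");cv2.imwrite("pics/g.png",cv2.resize(r["frame"][160:230,270:350,::-1],(640,560),interpolation=cv2.INTER_NEAREST))
E
```

```text
time: 7.58
position: [0.5117, 0.041, 0.0672]
tool_rot: [-0.098, 0.995, 0.0, -0.0]
ft_force: [-0.3, 0.0, -0.5]
grip_width: 0.0096
grip_force: 4.0
```

View pics/g.png

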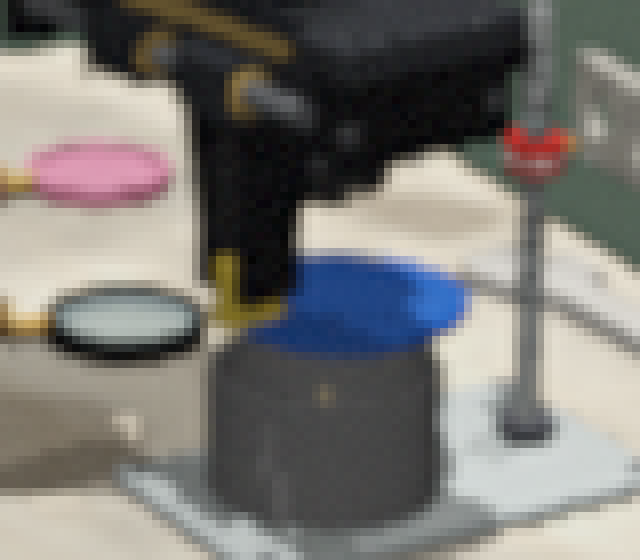

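The side view shows the lid raised, with its right edge near (197, 328). It may be level rather than tipped, so I'll fit the tilt numerically.

```bash
cat > tilt.py <<'E'
from h import *
TCP0=np.array([.5051,.0396,.0495]);C0=np.array([.5435,.0466,.048]);YAW=.195
X=np.array([np.cos(YAW),np.sin(YAW),0]);Y=np.array([-X[1],X[0],0])
PIV=C0-.039*X+[0,0,.025]
def lidpose(th,dz=0,pos=None):
    pos=robot.get_obs()["position"] if pos is None else pos
    A=R.from_rotvec(Y*th).as_matrix(); D=pos-TCP0
    return A,lambda p:A@(p-PIV)+PIV+D+[0,0,dz]
def fit(name="side"):
    pos=robot.get_obs()["position"];r=snap(name);H=hsv(r);h,s,v=H[...,0],H[...,1],H[...,2]
    m=((h>100)&(h<125)&(s>130)).astype(np.uint8);n,l,st,ct=cv2.connectedComponentsWithStats(m)
    t=np.array(proj(r,C0+pos-TCP0));k=1+min(range(n-1),key=lambda i:np.hypot(ct[i+1][1]-t[0],ct[i+1][0]-t[1])-st[i+1,4]*.02)
    m=(l==k)
    dark=(v<45)
    a=np.linspace(0,2*np.pi,60);best=[]
    for th in np.arange(-.1,.6,.02):
      for dz in np.arange(-.006,.0061,.002):
        f=lidpose(th,dz,pos)[1];P=[]
        for z in(.005,.009):
          P+=[proj(r,f(C0+.043*(np.cos(q)*X+np.sin(q)*Y)+[0,0,z]))[::-1] for q in a]
        hull=cv2.convexHull((np.array(P)*16).astype(np.int32))
        im=np.zeros((400,640),np.uint8);cv2.fillConvexPoly(im,hull,1,shift=4)
        yel=(h>14)&(h<36)&(s>90)
        ok=~(dark|yel); e=((im>0)&ok&~m).sum()+(m&~(im>0)).sum()
        far=f(C0+.04*X+[0,0,.005]);best.append((e,round(th,2),round(dz,3),np.round(far,4).tolist()))
    best.sort(key=lambda b:b[0]);print(m.sum(),*best[:5],sep="\n")
E
python3 -c "from tilt import *;fit('side');fit('top')"
```

```text
222
(np.int64(48), np.float64(0.12), np.float64(0.006), [0.5864, 0.0552, 0.0673])
(np.int64(49), np.float64(0.08), np.float64(0.004), [0.5875, 0.0554, 0.0684])
(np.int64(52), np.float64(0.1), np.float64(0.006), [0.587, 0.0553, 0.0689])
(np.int64(54), np.float64(0.14), np.float64(0.006), [0.5859, 0.055, 0.0658])
(np.int64(57), np.float64(0.1), np.float64(0.004), [0.587, 0.0553, 0.0669])
31
(np.int64(579), np.float64(0.58), np.float64(-0.006), [0.5659, 0.0511, 0.0246])
(np.int64(581), np.float64(0.58), np.float64(-0.002), [0.5659, 0.0511, 0.0286])
(np.int64(582), np.float64(0.58), np.float64(-0.004), [0.5659, 0.0511, 0.0266])
(np.int64(582), np.float64(0.58), np.float64(0.0), [0.5659, 0.0511, 0.0306])
(np.int64(583), np.float64(0.58), np.float64(0.002), [0.5659, 0.0511, 0.0326])
```

```bash
python3 -m handwheel '[[0,0,0,0],[0,0,0,0],[0,0,0,0],[0,0,0,0],[0,0,0,0],[0,0,0,0]]' 0 3; python3 -c "from tilt import *;fit('side')"
```

```text
time: 8.23
position: [0.512, 0.041, 0.0673]
tool_rot: [-0.098, 0.995, 0.0, -0.0]
ft_force: [0.4, 0.1, -1.1]
grip_width: 0.0103
grip_force: 3.0
221
(np.int64(47), np.float64(0.08), np.float64(0.004), [0.5878, 0.0554, 0.0686])
(np.int64(48), np.float64(0.12), np.float64(0.006), [0.5867, 0.0552, 0.0675])
(np.int64(53), np.float64(0.14), np.float64(0.006), [0.5861, 0.0551, 0.066])
(np.int64(55), np.float64(0.1), np.float64(0.004), [0.5873, 0.0553, 0.0671])
(np.int64(55), np.float64(0.1), np.float64(0.006), [0.5873, 0.0553, 0.0691])
```

Still about 0.1 rad with the far edge clear of the rim, so the pad patch is too stiff. I'll set it back and regrip only the outer top corner of the tab (small patch), so the lid can hinge.

```bash
python3 -m handwheel '[[0.016,0,0.02,0],[0.024,0,0.04,0],[0.024,0,0.058,0],[0.024,0,0.062,0],[0.024,0,0.062,0],[0.024,0,0.062,0]]' 0 3;  python3 -m handwheel '[[0,0,0,0],[0,0,0,0],[0,0,-0.03,0],[0.057,0,-0.03,0],[0.057,0,-0.03,0],[0.057,0,-0.03,0],[0.057,0,-0.03,0]]' 40 4; python3 -c "
from tilt import *;
pos=robot.get_obs()['position'];import tilt;tilt.TCP0=pos;fit('side')"
python3 -m handwheel '[[0,0,0,0],[0,0,0,0],[0,0,0,0],[0,0,0,0],[0,0,0,0],[0,0,0,0]]' 0 4
```

```text
time: 8.78
position: [0.505, 0.0395, 0.0485]
tool_rot: [-0.098, 0.995, 0.0, -0.0]
ft_force: [0.1, 0.3, -0.2]
grip_width: 0.01
grip_force: 3.0
time: 9.37
position: [0.4892, 0.0361, 0.0582]
tool_rot: [-0.098, 0.995, -0.0, 0.001]
ft_force: [-0.2, 0.2, -0.4]
grip_width: 0.0343
grip_force: 0.0
238
(np.int64(46), np.float64(0.14), np.float64(0.006), [0.5792, 0.0537, 0.0482])
(np.int64(47), np.float64(0.1), np.float64(0.004), [0.5804, 0.0539, 0.0492])
(np.int64(48), np.float64(0.08), np.float64(0.004), [0.5809, 0.054, 0.0508])
(np.int64(48), np.float64(0.12), np.float64(0.006), [0.5798, 0.0538, 0.0497])
(np.int64(50), np.float64(0.1), np.float64(0.006), [0.5804, 0.0539, 0.0512])
time: 9.92
position: [0.4882, 0.0362, 0.0577]
tool_rot: [-0.098, 0.995, 0.0, 0.0]
ft_force: [0.8, 0.4, -1.2]
grip_width: 0.0099
grip_force: 4.0
```

```bash
python3 -m handwheel '[[-0.003,0,-0.009,0],[-0.006,0,-0.018,0],[-0.009,0,-0.027,0],[-0.012,0,-0.035,0],[-0.016,0,-0.044,0],[-0.02,0,-0.053,0],[-0.025,0,-0.062,0],[-0.029,0,-0.071,0],[-0.029,0,-0.071,0],[-0.029,0,-0.071,0]]' 0 4; sed -i 's/^TCP0=.*\];*)*;C0/TCP0=np.array([.4882,.0362,.0577]);C0/; s/^PIV=.*/PIV=C0-.049*X+[0,0,.029]/' tilt.py; python3 -c "
from tilt import *;fit('side')
r=snap('side');cv2.imwrite('pics/g2.png',cv2.resize(r['frame'][160:230,270:350,::-1],(640,560),interpolation=cv2.INTER_NEAREST))"
```

```text
time: 10.75
position: [0.497, 0.0379, 0.0793]
tool_rot: [-0.098, 0.995, -0.0, 0.0]
ft_force: [0.4, 0.3, -0.5]
grip_width: 0.0096
grip_force: 4.0
152
(np.int64(49), np.float64(0.32), np.float64(0.002), [0.5797, 0.0537, 0.0498])
(np.int64(54), np.float64(0.34), np.float64(0.004), [0.5786, 0.0535, 0.0503])
(np.int64(56), np.float64(0.3), np.float64(0.0), [0.5806, 0.0539, 0.0493])
(np.int64(57), np.float64(0.28), np.float64(0.0), [0.5816, 0.0541, 0.0509])
(np.int64(57), np.float64(0.3), np.float64(0.002), [0.5806, 0.0539, 0.0513])
```

View pics/g2.png

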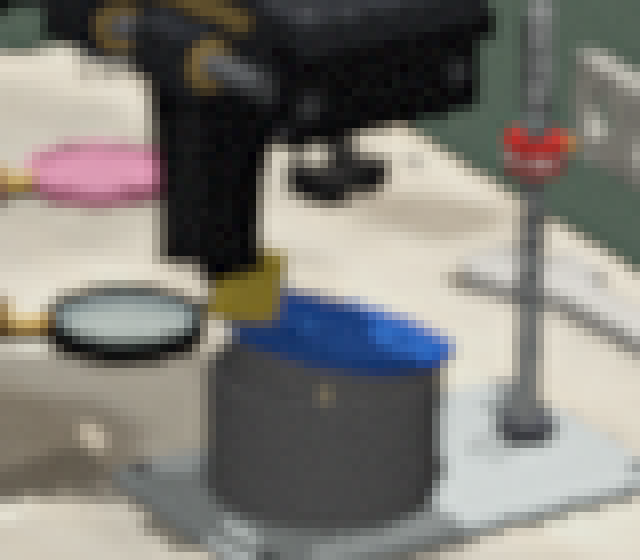

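The lid is tipped about 0.25 rad with its far edge on the rim, near (204, 326), so step 1 is met. Next I grip firmer, lift off, and go to a clear spot at front right.

```bash
python3 -m handwheel '[[0,0,0,0],[0,0,0,0],[0,0,-0.06,0],[0,0,-0.13,0],[0,0,-0.2,0],[0,0,-0.25,0],[0,0,-0.25,0],[0,0,-0.25,0]]' 0 15
python3 - <<'E'
from h import *
r=dict(np.load("w2.npz"));print("dot",at_z(r,188,225,0),"plate corners",at_z(r,187,273,.008),at_z(r,194,339,.008))
go((.394,-.09,.12),np.pi/2+.195);go((.394,-.09,.035),np.pi/2+.195)
r=snap("side");H=hsv(r);m=(H[...,0]>100)&(H[...,0]<125)&(H[...,1]>130);vv,uu=pix(m,(190,310),45);print(len(vv),vv.min(),vv.max(),uu.min(),uu.max())
E
```

```text
time: 11.52
position: [0.497, 0.0379, 0.1544]
tool_rot: [-0.098, 0.995, -0.0, 0.001]
ft_force: [-0.9, -0.6, -0.7]
grip_width: 0.0086
grip_force: 15.0
dot [ 0.51027566 -0.07002618  0.        ] plate corners [ 0.49225185 -0.00300643  0.008     ] [0.48301394 0.08900849 0.008     ]
row [0.42, -0.3511, 0.1143, 0.0002] q6 -1.92 pos [0.497  0.0379 0.1544] t 11.52
row [0.4204, -0.351, 0.3976, 0.0002] q6 -1.92 pos [0.497  0.0379 0.1544] t 11.52
110 149 180 300 326
```

```bash
python3 -m handwheel '[[0.1,-0.08,0,0],[0.2,-0.165,0,0],[0.3,-0.25,0,0],[0.4,-0.33,0,0],[0.42,-0.35,0.05,0],[0.42,-0.35,0.15,0],[0.42,-0.35,0.22,0],[0.42,-0.35,0.22,0],[0.42,-0.35,0.22,0]]'
python3 - <<'E'
from h import *
go((.394,-.09,.0105))
r=snap("side");H=hsv(r);m=(H[...,0]>100)&(H[...,0]<125)&(H[...,1]>130);vv,uu=pix(m,(240,270),60);print(len(vv),vv.min(),vv.max(),uu.min(),uu.max(), "expect far", proj(r,np.array([.486,-.072,.04])))
cv2.imwrite("pics/i.png",r["frame"][190:290,180:340,::-1])
E
```

```text
time: 12.32
position: [0.392, -0.0889, 0.0867]
tool_rot: [-0.098, 0.995, 0.002, -0.002]
ft_force: [-0.5, -0.0, -0.0]
grip_width: 0.0092
grip_force: 15.0
row [-0.007, -0.0058, 0.2538, 0.0] q6 -2.27 pos [ 0.392  -0.0889  0.0867] t 12.32
380 199 299 244 312 expect far (np.float64(230.52210086658135), np.float64(311.53095485700953))
```

```bash
python3 -m handwheel '[[0,0,0.06,0],[0,0,0.12,0],[0,0,0.16,0],[0,0,0.16,0]]'; python3 -m handwheel '[[0,0,0,0],[0,0,0,0],[0,0,0.015,0],[0,0,0.03,0],[0,0,0.045,0],[0,0,0.06,0],[0,0,0.075,0],[0,0,0.088,0],[0,0,0.094,0],[0,0,0.094,0],[0,0,0.094,0]]' 0 4
```

```text
time: 12.7
position: [0.3936, -0.0893, 0.0395]
tool_rot: [-0.098, 0.995, 0.0, -0.001]
ft_force: [0.5, 0.4, -0.3]
grip_width: 0.0089
grip_force: 15.0
time: 13.62
position: [0.3935, -0.0896, 0.0116]
tool_rot: [-0.098, 0.995, 0.0, -0.0]
ft_force: [0.1, -0.4, -0.2]
grip_width: 0.0099
grip_force: 4.0
```

Release, rise, and check with the top view and the wrist camera.

```bash
python3 -m handwheel '[[0,0,0,0],[0,0,0,0],[0,0,0,0],[0,0,0,0],[0,0,-0.1,0],[0,0,-0.2,0],[0,0,-0.3,0],[0.0,0,-0.4,0],[0,0,-0.45,0],[0,0,-0.45,0]]' 35 4
python3 - <<'E'
from h import *
r=snap("wrist");H=hsv(r);h,s,v=H[...,0],H[...,1],H[...,2]
T=snap("side")
def blob(r,near,rad,z):
    H=hsv(r);h,s,v=H[...,0],H[...,1],H[...,2]
    vv,uu=pix((h>100)&(h<125)&(s>120),near,rad)
    P=np.array([at_z(r,a,b,z)[:2] for a,b in zip(vv,uu)]).astype(np.float32);print(len(P),cv2.minEnclosingCircle(P),np.ptp(P,axis=0))
e=np.array([.442,-.08,.009])
blob(T,proj(T,e),32,.009);print(proj(r,e));blob(r,proj(r,e),80,.009)
t=snap("top");print(proj(t,e));blob(t,proj(t,e),20,.009)
a=cv2.resize(T["frame"][190:290,200:340],(560,400))
b=cv2.resize(r["frame"][150:290,200:440],(600,350));b=cv2.copyMakeBorder(b,0,50,0,0,0)
cv2.imwrite("pics/j.png",cv2.resize(np.hstack([a,b])[:,:,::-1],(800,276)))
go((.46,.1,.2),np.arctan2(-.273,.962)+np.pi/2)
E
```

```text
time: 14.45
position: [0.3957, -0.0906, 0.1499]
tool_rot: [-0.098, 0.995, -0.002, 0.003]
ft_force: [-0.1, 0.4, -0.1]
grip_width: 0.0306
grip_force: 0.0
331 ((0.4469555616378784, -0.08191081136465073), 0.04195033386349678) [0.07906914 0.08174804]
(np.float64(220.52465026854284), np.float64(316.6521054505773))
3102 ((0.4549325704574585, -0.060922734439373016), 0.06194882094860077) [0.08429596 0.11514506]
(np.float64(241.46578343516234), np.float64(341.9260322473984))
309 ((0.4507434070110321, -0.07990573346614838), 0.04240776225924492) [0.06438914 0.08080988]
row [-0.3419, 0.5755, -0.1783, 0.0752] q6 -2.27 pos [ 0.393  -0.0893  0.1465] t 14.6
```

View pics/j.png

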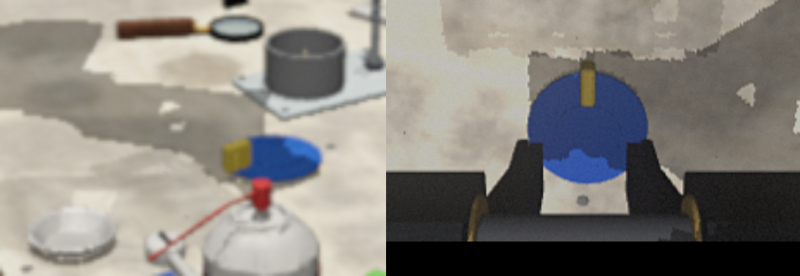

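The lid lies flat on the bench with its tab up and released, and the tub is open. Now the loupe.

Run:
```python
from h import *
go((.455,.238,.2),np.pi/2-.31)
```

```text
row [-0.4152, 1.0299, -0.1781, 0.0806] q6 -2.27 pos [ 0.393  -0.0893  0.1465] t 14.6
```

```bash
python3 -m handwheel '[[0,0,-0.1,0],[-0.41,1,-0.178,0.08],[-0.41,1,-0.178,0.08],[-0.41,1,-0.178,0.08],[-0.41,1,-0.178,0.08],[-0.41,1,-0.178,0.08],[-0.41,1,-0.178,0.08],[-0.41,1,-0.178,0.08],[-0.41,1,-0.178,0.08],[-0.41,1,-0.178,0.08],[-0.41,1,-0.178,0.08],[-0.41,1,-0.178,0.08],[-0.41,1,-0.178,0.08]]' 60 4
cat > lp.py <<'E'
from h import *
np.set_printoptions(precision=4,suppress=True)
def loupe(r,ring=(.546,.215),hc=(.463,.242)):
    H=hsv(r);h,s,v=H[...,0],H[...,1],H[...,2]
    m=(((h<14)|(h>168))&(s>90)&(v<170)&(v>25)).astype(np.uint8)
    n,l,st,ct=cv2.connectedComponentsWithStats(m);t=proj(r,np.array([*hc,.02]));k=1+min(range(n-1),key=lambda i:np.hypot(ct[i+1][1]-t[0],ct[i+1][0]-t[1])-st[i+1,4]*.1)
    vv,uu=pix(l==k);rc=cv2.minAreaRect(np.array([at_z(r,a,b,.018)[:2] for a,b in zip(vv,uu)],np.float32)*1000);print("handle",len(vv),rc)
    vv,uu=np.nonzero(l==k);e=np.cov(np.array([at_z(r,a,b,.018)[:2] for a,b in zip(vv,uu)]).T);w,V=np.linalg.eigh(e);V=V[:,1];print("yaw",np.arctan2(*(V*np.sign(V[0]))[::-1]))
    t=proj(r,np.array([*ring,.008]));print("ring px",t)
E
python3 - <<'E'
from lp import *
r=snap("wrist");cv2.imwrite("pics/k.png",r["frame"][:,:,::-1]);np.savez("w3.npz",**r);loupe(r)
H=hsv(r);t=proj(r,np.array([.546,.215,.008]))
g=cv2.cvtColor(r["frame"],cv2.COLOR_RGB2GRAY)
vv,uu=pix((g<50),t,45);vv_ok=vv<245
P=np.array([at_z(r,a,b,.008)[:2] for a,b in zip(vv[vv_ok],uu[vv_ok])],np.float32)
print(len(P),cv2.minEnclosingCircle(P) if len(P) else 0)
E
```

```text
time: 15.68
position: [0.4543, 0.2279, 0.1985]
tool_rot: [0.152, 0.988, -0.001, -0.002]
ft_force: [0.3, -0.4, 1.2]
grip_width: 0.0525
grip_force: 0.0
handle 1 ((467.3349914550781, 242.5713348388672), (0.0, 0.0), 0.0)
yaw nan
ring px (np.float64(237.1610995327415), np.float64(325.9709377818477))
292 ((0.5392184853553772, 0.23609496653079987), 0.05104261636734009)lp.py:8: RuntimeWarning: Degrees of freedom <= 0 for slice
  vv,uu=np.nonzero(l==k);e=np.cov(np.array([at_z(r,a,b,.018)[:2] for a,b in zip(vv,uu)]).T);w,V=np.linalg.eigh(e);V=V[:,1];print("yaw",np.arctan2(*(V*np.sign(V[0]))[::-1]))
  c *= np.true_divide(1, fact)
  c *= np.true_divide(1, fact)
```

```bash
cat > lp.py <<'E'
from h import *
np.set_printoptions(precision=4,suppress=True)
def handle(r,hc=(.463,.242)):
    t=proj(r,np.array([*hc,.02]));H=hsv(r);h,s,v=[H[...,i].astype(int) for i in range(3)]
    m=(((h<16)|(h>165))&(s>75)&(v<170)).astype(np.uint8);m=cv2.morphologyEx(m,cv2.MORPH_CLOSE,np.ones((3,3)))
    n,l,st,ct=cv2.connectedComponentsWithStats(m)
    c=[i for i in range(1,n) if np.hypot(ct[i][1]-t[0],ct[i][0]-t[1])<40];k=max(c,key=lambda i:st[i,4])
    vv,uu=np.nonzero(l==k);P=np.array([at_z(r,a,b,.017)[:2] for a,b in zip(vv,uu)])
    rc=cv2.minAreaRect(P.astype(np.float32)*1000);w,V=np.linalg.eigh(np.cov(P.T));V=V[:,1]*np.sign(V[0,1])
    print("px",t,st[k],"handle mm",np.round(rc[0],1),np.round(rc[1],1),"mean",P.mean(0),"yaw",np.arctan2(V[1],V[0]))
E
python3 - <<'E'
from lp import *
r=dict(np.load("w3.npz"));handle(r)
t=np.array(proj(r,np.array([.463,.242,.02]))).astype(int)
print(hsv(r)[t[0]-12:t[0]+13:6,t[1]-16:t[1]+17:4].tolist())
E
```

```text
px (np.float64(179.39743341614644), np.float64(327.6857683938155)) [322 148  12  63 510] handle mm [464.5 241.8] [14.3 82.9] mean [0.4636 0.2426] yaw -0.2977447833170665
[[[22, 33, 115], [21, 32, 113], [24, 33, 109], [10, 62, 62], [8, 62, 66], [12, 72, 60], [14, 36, 105], [17, 34, 105], [16, 29, 98]], [[20, 36, 140], [17, 37, 130], [15, 35, 117], [15, 65, 63], [16, 71, 68], [9, 77, 63], [21, 30, 111], [21, 32, 111], [21, 30, 135]], [[19, 29, 139], [18, 27, 140], [19, 31, 140], [13, 56, 55], [13, 77, 60], [7, 71, 61], [18, 31, 141], [17, 27, 132], [21, 30, 135]], [[17, 37, 138], [21, 32, 135], [18, 31, 147], [13, 75, 65], [11, 74, 72], [11, 87, 70], [18, 31, 141], [17, 36, 141], [21, 38, 129]], [[18, 33, 138], [17, 40, 135], [18, 37, 138], [15, 73, 70], [14, 72, 67], [11, 72, 74], [22, 28, 136], [18, 31, 138], [18, 34, 135]]]
```

Run:
```python
from h import *
go((.4826,.2361,.04),np.pi/2-.305);go((.4826,.2361,-.009),np.pi/2-.305)
```

```text
row [-0.0823, 0.057, 0.5288, -0.0003] q6 -1.02 pos [0.4545 0.2275 0.1988] t 15.73
row [-0.0828, 0.0574, 0.6921, -0.0003] q6 -1.02 pos [0.4545 0.2275 0.1988] t 15.73
```

```bash
python3 -m handwheel '[[-0.082,0.057,0.13,0],[-0.082,0.057,0.26,0],[-0.082,0.057,0.39,0],[-0.082,0.057,0.5,0],[-0.082,0.057,0.56,0],[-0.082,0.057,0.6,0],[-0.082,0.057,0.64,0],[-0.082,0.057,0.67,0],[-0.082,0.057,0.692,0],[-0.082,0.057,0.692,0],[-0.082,0.057,0.692,0]]' 50 25; python3 -m handwheel '[[0,0,0,0],[0,0,0,0],[0,0,0,0],[0,0,0,0],[0,0,0,0],[0,0,0,0],[0,0,0,0]]' 0 25
```

```text
time: 16.65
position: [0.4844, 0.2369, -0.0073]
tool_rot: [0.153, 0.988, -0.0, -0.0]
ft_force: [0.9, -0.7, -0.0]
grip_width: 0.0434
grip_force: 0.0
time: 17.23
position: [0.4844, 0.2376, -0.007]
tool_rot: [0.153, 0.988, 0.0, 0.0]
ft_force: [-0.4, 0.9, 3.4]
grip_width: 0.0158
grip_force: 25.0
```

```bash
python3 -m handwheel '[[0,0,-0.05,0],[0,0,-0.12,0],[0,0,-0.22,0],[0,0,-0.33,0],[0,0,-0.44,0],[0,0,-0.5,0],[0,0,-0.5,0],[0,0,-0.5,0]]' 0 25
python3 - <<'E'
from h import *
np.set_printoptions(precision=4,suppress=True)
S=snap("side");t=snap("top");w=dict(np.load("w2.npz"))
def red(r,near,rad):
    H=hsv(r);h,s,v=H[...,0],H[...,1],H[...,2];return pix(((h<7)|(h>173))&(s>110)&(v>60),near,rad)
rays=[]
for r,n,rad in((S,(178,337),12),(w,(327,290),16),(t,(180,298),12)):
    vv,uu=red(r,n,rad);print(len(vv),vv.min(),vv.max(),vv.mean(),uu.min(),uu.max(),uu.mean())
    v0,u0=(vv.min()+vv.max())/2,(uu.min()+uu.max())/2
    rays.append(ray(r,v0,u0))
def tri(rs):
    A=0;b=0
    for o,d in rs:
        d=d/np.linalg.norm(d);M=np.eye(3)-np.outer(d,d);A=A+M;b=b+M@o
    p=np.linalg.solve(A,b);return p,[np.linalg.norm((np.eye(3)-np.outer(d,d)/(d@d))@(p-o)) for o,d in rs]
print("collar all",tri(rays));print("side+wrist",tri(rays[:2]));print("side+top",tri([rays[0],rays[2]]))
for r,n in((S,"side"),(t,"top")):
    print(n,{k:[(np.round(d["point"],1).tolist(),round(d["conf"],2)) for d in vision.look_for(n,k)][:2] for k in("jet_top","tub_rim","focus_mark","loupe_lens")})
    if n=="top":
        for k in("jet_top","tub_rim"):
            for d in vision.look_for(n,k)[:1]: print(k,at_z(r,*d["point"],.042 if k=="jet_top" else .053))
# side crop values around collar
print(S["frame"][172:184,332:342].tolist())
E
```

```text
time: 17.9
position: [0.4848, 0.2377, 0.1435]
tool_rot: [0.153, 0.988, 0.0, 0.001]
ft_force: [-0.3, -0.6, -1.9]
grip_width: 0.0155
grip_force: 25.0
29 176 181 177.86206896551724 333 340 336.48275862068965
130 316 333 324.4230769230769 280 297 287.0615384615385
29 175 181 178.58620689655172 294 300 297.3103448275862
collar all (array([0.6253, 0.0518, 0.1133]), [np.float64(0.0008516907647452899), np.float64(0.0014816288996048707), np.float64(0.0013674355314880495)])
side+wrist (array([0.6244, 0.0521, 0.1136]), [np.float64(0.0009469621042166552), np.float64(0.0009469621042166917)])
side+top (array([0.6256, 0.0513, 0.1144]), [np.float64(0.000721290130381192), np.float64(0.0007212901303810078)])
side {'jet_top': [([215.9, 316.3], 0.63)], 'tub_rim': [([213.4, 315.8], 0.69), ([289.8, 430.8], 0.61)], 'focus_mark': [([176.1, 337.7], 0.48)], 'loupe_lens': [([182.9, 265.0], 0.89), ([151.8, 275.3], 0.78)]}
top {'jet_top': [([197.3, 301.3], 0.59), ([238.7, 340.2], 0.15)], 'tub_rim': [([200.5, 303.3], 0.94)], 'focus_mark': [], 'loupe_lens': [([203.0, 237.7], 0.91), ([191.4, 199.7], 0.87)]}
jet_top
[... 1137 characters left out ...]
 [136, 59, 57], [145, 62, 60], [153, 73, 69], [147, 68, 65], [134, 64, 62], [118, 82, 76], [103, 96, 80]], [[88, 93, 83], [116, 91, 86], [124, 88, 85], [124, 87, 84], [135, 99, 97], [150, 120, 117], [145, 111, 108], [128, 83, 81], [101, 75, 70], [82, 88, 78]], [[76, 86, 74], [90, 67, 60], [104, 62, 58], [110, 63, 61], [118, 70, 68], [131, 84, 82], [125, 81, 78], [114, 69, 64], [92, 80, 70], [79, 91, 80]], [[103, 109, 95], [78, 85, 74], [83, 80, 70], [89, 68, 64], [95, 64, 63], [98, 69, 65], [94, 81, 72], [90, 85, 73], [84, 93, 82], [80, 95, 83]], [[166, 161, 144], [120, 121, 107], [86, 95, 84], [72, 74, 70], [73, 70, 70], [76, 74, 72], [77, 89, 79], [81, 96, 84], [80, 96, 83], [81, 96, 85]]]
```

Run:
```python
from h import *
np.set_printoptions(precision=4,suppress=True)
S=snap("side")
for z in(.105,.11,.115): print(z,"front",proj(S,np.array([.6192,.0424,z])),"edge L",proj(S,np.array([.6245-.0096,.0524+.0053,z])), "centre",proj(S,np.array([.6245,.052,z])))
# jet & tub in the top view
t=snap("top");H=hsv(t);print(proj(t,np.array([.5427,.0478,.042])))
f=t["frame"];print("tub dark");g=cv2.cvtColor(f,cv2.COLOR_RGB2GRAY)
for row in range(188,222,2): print(row," ".join("%3d"%x for x in g[row,284:324]))
for y,x in[(r,c) for r in range(195,215) for c in range(293,312)]:
    if 14<H[y,x,0]<34 and H[y,x,1]>110: print("gold",y,x,H[y,x].tolist())
```

```text
0.105 front (np.float64(183.08607843018237), np.float64(336.2529255197135)) edge L (np.float64(181.58510718688618), np.float64(332.05071153999415)) centre (np.float64(181.7239676445496), np.float64(336.1686961669054))
0.11 front (np.float64(181.3328775839991), np.float64(336.3145455572837)) edge L (np.float64(179.84364545681422), np.float64(332.1061443830526)) centre (np.float64(179.98227034366863), np.float64(336.2297325603385))
0.115 front (np.float64(179.57487379361942), np.float64(336.376334404721)) edge L (np.float64(178.09745048058898), np.float64(332.1617278910878)) centre (np.float64(178.23583800202528), np.float64(336.29093488950036))
(np.float64(208.76320872535234), np.float64(299.7043856921276))
tub dark
188 132 191 191 189 188 189 188 190 189 188 188 187 188 177 179 177 181 181 181 178 181 191 189 189 191 187 187 190 188 188 191 186 149 189 189 187 188 185 188 187
190 114 192 190 188 187 189 188 188 189 189 189 188 190 187 188 174 179 181 179 178 188 189 189 188 189 189 189 189 188 187 189 187 120 192 189 190 190 186 185 187
192  94 194 189 189 189 190 187 190 188 186 188
[... 1712 characters left out ...]
  68 148 192 189 189 145 175 175 176 173 170
214 188 188 125 193 126 116 127  63 136 134 129 132 131 132 129 132 132 132 132 132 131 134 136 132  80  83  82 109  97  79 197 191 193 187 141 185 185 180 182 178
216 188 185 102 196 191 123  98 117  71 114 132 131 131 132 130 130 131 130 132 130 131 132  83  84  81  96 140  61 148 188 191 188 188 188 163 190 185 184 187 186
218 188 188  82 195 191 187 191 191  92  94 123  96 140 134 133 128 134 135 134  82  81  85  90 105 141  56 113 188 186 188 187 189 189 186 164 191 190 186 188 188
220 187 189  98 187 190 189 186 190 188 192 176 131  47 101 131 132 130 132 132 139 128  76  48 115 188 184 187 189 188 189 189 188 189 189 175 188 186 186 186 188
```

```bash
cat > lens.py <<'E'
from h import *
np.set_printoptions(precision=4,suppress=True)
def lens():
    rs=[];p0=robot.get_obs()["position"];M=R.from_quat(robot.get_obs()["tool_rot"]).as_matrix();e=p0+M@[-.0668,0,-.012];print("expect",e)
    for n in("top","side"):
        r=snap(n);t=np.array(proj(r,e));c=[d for k in("loupe_lens","loupe") for d in vision.outline_of(n,k) if np.hypot(*(np.array(d["point"])-t))<25]
        print(n,t,[(np.round(d["point"],1).tolist(),round(d["conf"],2),int(d["mask"].sum())) for d in c])
        g=cv2.cvtColor(r["frame"],cv2.COLOR_RGB2GRAY);vv,uu=pix(g<45,t,17 if n=="top" else 22)
        if len(vv): print(" dark box",vv.min(),vv.max(),uu.min(),uu.max(),len(vv))
        if n=="top" and len(vv): print(cv2.fitEllipse(np.c_[uu,vv].astype(np.float32)))
lens()
go((.4804,.0674,.1435));go((.4804,.0674,.101))
E
python3 lens.py
```

```text
expect [0.5481 0.2173 0.1546]
top [204.5247 236.5595] [([204.3, 238.2], 0.63, 356)]
 dark box 194 221 220 248 251
((234.67645263671875, 206.28781127929688), (24.67831039428711, 25.235679626464844), 98.56045532226562)
side [151.7655 284.9383] [([151.1, 267.4], 0.82, 356), ([150.1, 269.3], 0.91, 363)]
 dark box 132 155 263 295 81
row [-0.1584, -0.5445, -0.0026, 0.0] q6 -1.02 pos [0.4844 0.2375 0.1427] t 18.9
row [-0.1583, -0.5445, 0.139, 0.0] q6 -1.02 pos [0.4844 0.2375 0.1427] t 18.9
```

```bash
python3 -m handwheel '[[-0.03,-0.1,0,0],[-0.06,-0.2,0,0],[-0.09,-0.31,0,0],[-0.12,-0.42,0,0],[-0.15,-0.51,0,0],[-0.158,-0.544,0,0],[-0.158,-0.544,0.05,0],[-0.158,-0.544,0.1,0],[-0.158,-0.544,0.139,0],[-0.158,-0.544,0.139,0],[-0.158,-0.544,0.139,0],[-0.158,-0.544,0.139,0]]' 0 25
python3 - <<'E'
from lens import *
for n in("top","side","wrist"):
    r=snap(n);cv2.imwrite(f"pics/z_{n}.png",r["frame"][:,:,::-1])
    if n!="wrist":
        g=cv2.cvtColor(r["frame"],cv2.COLOR_RGB2GRAY);t=np.round(proj(r,np.array([.5435,.0455,.113]))).astype(int)
        print(n,t);
        for a in range(t[0]-14,t[0]+15,1 if n=="side" else 2): print(a,t[1]-20,"".join(" .:-=+*#%@"[::-1][min(9,x//20)] for x in g[a,t[1]-20:t[1]+21]))
E
```

```text
time: 19.9
position: [0.4808, 0.0679, 0.1014]
tool_rot: [0.152, 0.988, 0.0, 0.0]
ft_force: [0.7, 0.6, -0.9]
grip_width: 0.0156
grip_force: 25.0
expect [0.5445 0.0478 0.1135]
top [206.1557 298.3687] [([204.6, 295.6], 0.6, 236)]
 dark box 196 223 289 311 61
((300.3134460449219, 207.51588439941406), (20.166872024536133, 25.839292526245117), 155.06600952148438)
side [183.4688 310.699 ] [([186.1, 295.1], 0.95, 445), ([183.2, 296.2], 0.59, 479)]
 dark box 163 187 289 321 62
row [0.0004, -0.0011, -0.1402, 0.0] q6 -1.36 pos [0.4807 0.0677 0.1014] t 20.2
row [0.0006, -0.0011, 0.0015, 0.0] q6 -1.36 pos [0.4807 0.0677 0.1014] t 20.2
top [206 299]
192 279 .....+                               :   
194 279 .....+                               :   
196 279 .....-      --::+#%%#%%%#=-:         .   
198 279 ....... -----*%#*--:::..-#%%#=-:         
200 279 ......=----+%%=-::::::::...=%%#+:     :  
202 279      =+---*%#-:::::::::::....@%*+-    -  
204 279 -----==---%#=:::::::::::-....+##++=   - .
206 279 #####*****%#---:::::---+##****%#++--  -  
208 279 ***#******#############**##*#*%#*+-+     
210 27
[... 1016 characters left out ...]
 %%#*+===+#%+:...::::::....::-*%=         
185 291 ##*--:::-+%%*+========---=++#%%=.        
186 291 --:      :+%@@%%#########%%@@%*-......   
187 291           .-=#%@@@@@@@@@@@%#+=-... ..... 
188 291              :--=+++++++=--:...  ....    
189 291                      ..                  
190 291                                          
191 291                                          
192 291                                          
193 291                                          
194 291                                    .::.. 
195 291                                    .:--::
196 291                                      .:::
197 291                                          
198 291
```

The side view puts the lens at (183.3, 310.9), against (183.5, 310.7) predicted for a level loupe over the jet at 113 mm. The top view agrees within about 3 mm. Handing in.

```bash
python3 -c "
from rig import job,robot
o=robot.get_obs();print(o['grip_force'],o['grip_width'],o['position']);print(job.hand_in())"
```

```text
24.99950498342514 0.015325388259951733 [0.48042374 0.06760777 0.1011619 ]
the job is handed in; nothing more can be done
None
```

I handed the job in at about 20 s, with the lid flat on the bench, tab up and released, and the loupe held level over the brass jet. By my camera measurements the lens is about 3 mm off the jet's axis and within about 1 mm of the white line's height; the hand-in returned no verdict.

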